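Load a culture jar into the imaging station and slide it home

ROBOT

A 6-joint arm with a two-finger parallel gripper is mounted at the origin on the work surface. World frame = base frame: x ahead of the robot, y to its left, z up, the work surface at z = 0. Lengths are in m, angles in rad, forces in N, time in s.
With the tool pointing down it reaches from about 0.375 to 0.9 m from the base axis. Payload 3.1 kg.
Tool frame: the origin (TCP) lies midway between the tips of the shut fingers; the grasp point (between the pads) lies 19 mm behind it (manip.hold_point_z is the distance from the TCP to the grasp point, in m); x points along the fingers, y is the direction in which the jaws open and shut, and the axes are right-handed (so a half turn about x gives the same grasp; the last joint's range is limited). The gripper opens to 85 mm and grips with 20 to 120 N. Pads are 22 mm wide; open, the fingers measure 114 mm over their backs; the gripper's body (76 mm by 85 mm) begins 54 mm behind the grasp point. The pads swing forward as they close: fully open they stand 13 mm farther back than shut.
Start: joints at [-1.5, 0.527, 1.433, -0, 1.181, -0.178], TCP at [0.154, -0.606, 0.202] pointing down, gripper open.
Joint ranges: [-3.08, 3.08], [-0.75, 2.2], [0.22, 2.44], [-1.43, 4.57], [0, 2.65], [-2.85, 2.85]. Speed limits (rad/s): [2.79, 2.79, 3.14, 3.14, 3.14, 3.14].

INTERFACE

Orientations are given as a unit quaternion [x, y, z, w].
In Python, from station import manip, snapshot gives the robot as it stands.
- The arm moves only by the shell command python3 -m crank 'ROWS' [FORCE]. ROWS is JSON, a list of rows, each a list of 5 numbers: the finger opening in m, from 0 to 0.0854, then the shift along the tool's x, y, z in m, then the turn about the tool's x in rad. In form: [[grip, tx, ty, tz, yaw], ...]. A call has 1 to 5 rows; each row shifts and turns the commanded pose from where the row before left it, along the tool's axes as they then stand; what a row does not reach is not made up. A row lasts 1/10 s, in which the tool goes at most 50 mm and 8.59 degrees, less where a joint would pass 70% of its speed; a pose out of reach is approached as far as the arm can. A call is refused whole if a number of a shift passes 0.05 or a number of a turn 0.15, either way. A call with a gripper value outside its range is refused whole. The fingers move at their own pace and stop on an object; FORCE is the grip in N (left out, the last holds). Time passes only in rows, so rows that do not move let the fingers close. It gives the time, the measured TCP pose, the force and the opening at its end, in the units of the state.
- manip.sense(): the state, without advancing time (a new reading comes with each control period).
- snapshot(name): name is "side" or "top" or "wrist"; returns a dict with "image" (384x512x3 uint8, blue, green, red), "range_z" (384x512 float32, m along the optical axis (not along the pixel's ray), 0 where there is no reading), "vertical_fov" (degrees; the focal length in pixels is half the picture's height over the tangent of half this angle, whatever the lens; pixels are square), "cx", "cy" (the principal point, pixels), "distortion" ([k1, k2, p1, p2, k3] as OpenCV has them; the pictures are not rectified), "extrinsics" (4x4, takes a point from world to camera coordinates); the wrist camera has in their place "T_tool_cam" (4x4, takes a point from camera to tool coordinates, whose origin is the TCP and whose axes are the tool frame's). Camera axes: x right, y up, looking along -z (the intrinsics and any distortion apply to the point x, -y, -z); pixel columns grow to the right and rows downward; lengths in m; the calibration is good to about 2 mm. A picture is of the moment at which its call begins: read the wrist's pose just before it.
- manip.sign_off(): hands the job in, once; it reports no verdict.
The state is a dict: "t": time; "q": joint angles; "qd": joint speeds; "tau": joint torques, N m; "tcp_pos": TCP position; "tool_rot": TCP orientation; "force": force on the tool from outside, world axes, zero at the start; "ft_torque": the same for the moment, N m; "finger_gap": opening from 0.0 (shut) to 1.0 (fully open).
Only numpy, scipy, OpenCV 4.12 (cv2) and the standard library are available. Lean on these libraries where they do the work, as an engineer would, in place of code of your own. Each camera call takes 0.05 s, during which the arm holds its last target.

TASK

Stand the culture jar with the green lid in the round nest of the imaging station's sled, setting it down and not dropping it, then push the sled slowly by its handle into the white hood: it is stuck at the loading end and must be broken free, and somewhere inside the hood, out of sight, it comes up against its end stop. Leave it there fully home with the camera switch pressed in, but touch the stop gently, do not ram it, and keep the fingers off the jar once the sled is moving. Let go at the end, and leave the other two jars where they are.

Things in the scene. Friction and masses are not known exactly. Their poses are not given: they have to be found in the camera images.
- jar_green_center (a point): Centre (46 mm above its foot) of the jar to be imaged, a glass plant-culture jar: body 58 mm across, ribbed green screw lid 62 mm across and 20 mm high at the top, 92 mm tall in all, 0.15 to 0.25 kg. z axis up. It stands on the bench in a loose row with two jars that differ only in lid colour (green, white, blue), about 110 mm apart, in any order.
- jar_white_center (a point): Centre (46 mm above its foot) of a bystander, a glass plant-culture jar: body 58 mm across, ribbed white screw lid 62 mm across and 20 mm high at the top, 92 mm tall in all, 0.15 to 0.25 kg. z axis up. It stands on the bench in a loose row with two jars that differ only in lid colour (green, white, blue), about 110 mm apart, in any order.
- jar_blue_center (a point): Centre (46 mm above its foot) of a bystander, a glass plant-culture jar: body 58 mm across, ribbed blue screw lid 62 mm across and 20 mm high at the top, 92 mm tall in all, 0.15 to 0.25 kg. z axis up. It stands on the bench in a loose row with two jars that differ only in lid colour (green, white, blue), about 110 mm apart, in any order.
- nest (a point): Centre of the floor of the sled's nest, where the jar's foot goes, 46 mm above the bench. The nest is a white square plate (90 mm) with a round pocket 65 mm across and 6 mm deep, its edge chamfered. The seated jar's centre is 46 mm above this point. Axes as station; it travels with the sled.
- handle (a point): Centre of the rear face of the sled's upright aluminium push plate, 154 mm behind the nest (station's -y), 76 mm above the bench. Plate 70 mm wide (station's x), 8 mm thick, from 44 to 104 mm above the bench; a black bar, 84 x 12 x 12 mm, tops it at 98 to 110 mm, 2 mm proud of both faces. Push from behind towards +y or pinch from above. Behind it is only the rails' end block, 35 mm high.
- sled (a joint): Travel of the sled, m: 0 at the loading end, where it starts, growing along the station's +y. A ball catch gummed with dried medium holds it there: 11 to 16 N break it loose within the first 4 mm; then it runs under 4 to 7 N and stays where it is left. The end stop comes after 115 to 165 mm, differently each time. Walk it in at a few cm/s, never above 0.25 m/s.
- station: Grey base plate of the imaging station, 130 x 520 mm, 14 mm high, with two steel rails along its y axis, fixed to the bench. Origin: on the bench under the middle of the plate, in line with nest and handle. Its +y axis (about the robot's left, turned by up to 0.3 rad) is the way the sled is pushed, its +x points away from the robot.
- hood: White sheet-metal hood over the far end of the station, a black camera on its roof; origin and axes as station. It spans x -75 to 75 mm, y 15 to 245 mm, roof 178 mm above the bench (camera mount to 260 mm), its open mouth facing -y. Only sled and jar go inside, not the gripper: with the sled home the handle is still 75 to 120 mm outside.
- home_pin (a joint): Spring pin of the camera switch on the hidden end stop, m pressed in: 0 until the sled touches it, about 0.006 with the sled against the stop's rubber buffer (gives 1 mm per 4 N); pressed means above 0.004. 5 to 10 N over the running force seats the sled; the stop must not take more than 15 N. The pin's spring (under 1 N) does not push the sled back.
There are look-alikes about, which are no part of the job. What is shaped like the part that bears jar_green_center but pink is not meant.

How it is judged:
On the way, in this order (a step that is already met when the one before it is completed fails the run):
1. the green-lidded jar stands in the nest, let go, with the sled still at its loading end (horizontal distance between jar_green_center and nest below 0.005 m and z of jar_green_center in the frame of nest below 0.049 m and angle between jar_green_center's own z axis and vertical below 0.06 rad and contact force between the fingers and jar_green below 0.2 N and value of joint sled below 0.004 m), for 0.2 s.
2. the sled has broken free and runs on its rails with the jar in the nest (value of joint sled above 0.02 m and horizontal distance between jar_green_center and nest below 0.005 m), for 0.1 s.
At the end, for the whole second after the job is handed in: The green-lidded jar stands upright in the nest (centre within 5 mm of the nest's, seated to within 3 mm of height), the sled is at rest against the end stop with the switch pin pressed in more than 4 mm (within 2 mm of the buffer), and the robot has let go (value of joint home_pin above 0.004 m and horizontal distance between jar_green_center and nest below 0.005 m and z of jar_green_center in the frame of nest below 0.049 m and angle between jar_green_center's own z axis and vertical below 0.06 rad and velocity of joint sled between -0.005 and 0.005 m/s); the robot touches nothing.
It fails at once if the end stop or the hood is struck or pressed with more than 16 N (contact force between hood and anything else above 16 N).
It fails at once if the sled is shot along faster than 0.25 m/s (velocity of joint sled above 0.25 m/s).
It fails at once if the green-lidded jar is dropped (falls unheld, as from over 10 mm) (linear speed of jar_green above 0.45 m/s and contact force between the fingers and jar_green below 0.1 N).
It fails at once if the jar is touched by the fingers once the sled is under way (contact force between the fingers and jar_green above 1 N and value of joint sled above 0.01 m).
It fails at once if another jar is moved by more than 15 mm (distance of any of jar_white_center, jar_blue_center from where it was at the start of the episode above 0.015 m).
It also fails if it takes over 61 s, if anything falls off the work surface, if the arm or the gripper's body presses on something with over 40 N, if the wrist force passes 120 N, or if a joint passes its speed limit or range.

## Working session

There is one attempt and no reset: what is moved stays moved. The work goes in short steps, Python scripts to look and compute and a shell command to move; the robot and the scene stay as the last step left them, time stands still between calls to the robot, and variables do not carry over. Pictures are saved under pics/ and viewed, and the job is handed in when it is done.

```bash
ls; mkdir -p pics
python3 - <<'E'
from station import manip, snapshot
import cv2
s=manip.sense(); print(s); print(manip.hold_point_z)
for n in ["side","top","wrist"]:
    d=snapshot(n); cv2.imwrite(f"pics/{n}0.png",d["image"]); print(n,d["vertical_fov"],d["cx"],d["cy"],d["distortion"]); print(d.get("extrinsics",d.get("T_tool_cam")))
E
```

```text
pics
{'t': 0.0, 'q': array([-1.50051157e+00,  5.28448221e-01,  1.43392272e+00, -1.93800382e-05,
        1.18142498e+00, -1.78493876e-01]), 'qd': array([ 0.00075723,  0.0004711 ,  0.0004674 , -0.00107611, -0.00093186,
        0.00016597]), 'tau': array([ 1.17452772e-03, -4.42354202e+01, -1.78025597e+01,  4.41954262e-05,
        8.60494998e-03,  4.08992392e-06]), 'tcp_pos': array([ 0.15385722, -0.60494204,  0.20073825]), 'tool_rot': array([ 0.70167845,  0.08851059, -0.70160686,  0.08695425]), 'force': array([-0.63295544,  0.04058634,  0.37349898]), 'ft_torque': array([ 0.00094971, -0.0122925 , -0.01542207]), 'finger_gap': 1.0012888752185904}
0.0187
side 53.23485600047782 258.27610029676686 192.48000617297728 [0.00119111 0.         0.         0.         0.        ]
[[ 0.89989761 -0.43585415  0.01467856 -0.5444521 ]
 [ 0.20539869  0.45329289  0.86737359 -0.18998505]
 [-0.38470206 -0.77753246  0.49744105 -0.48973026]
 [ 0.          0.          0.          1.        ]]
top 48.57071785238406 255.04117156903766 197.65016626736752 [-0.01056071  0.          0.          0.          0.        ]
[[-0.02397603 -0.99969769 -0.00544859  0.00885948]
 [ 0.9967689  -0.02432301  0.07655162 -0.59495378]
 [-0.076661   -0.00359558  0.99705073 -0.84117693]
 [ 0.          0.          0.          1.        ]]
wrist 67.69722439757913 251.6690612691458 190.65380998870205 [-0.04232898  0.          0.          0.          0.        ]
[[-2.49557566e-04  2.62162816e-01 -9.65023624e-01 -1.72246745e-01]
 [ 9.99999448e-01  1.05003617e-03  2.66553176e-05 -1.02799555e-03]
 [ 1.02029774e-03 -9.65023085e-01 -2.62162933e-01 -6.61895976e-02]
 [ 0.00000000e+00  0.00000000e+00  0.00000000e+00  1.00000000e+00]]
```

View pics/side0.png

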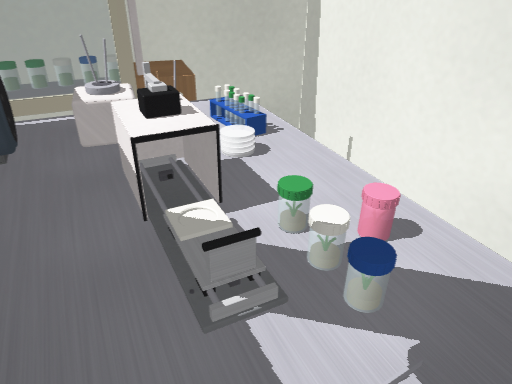

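View pics/top0.png

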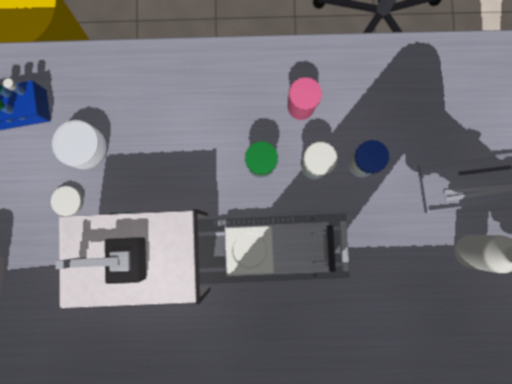

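View pics/wrist0.png

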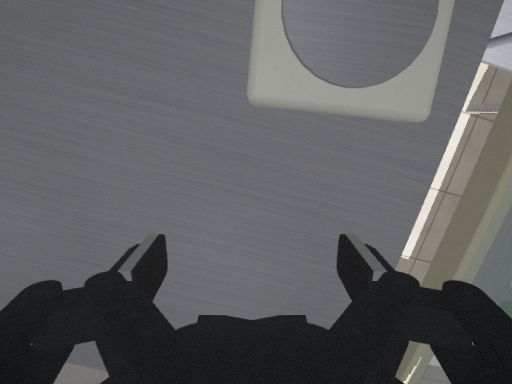

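The top view shows the green lid at (262,158), white at (320,157), blue at (372,156) and the pink look-alike at (305,97). The nest plate is near (249,250) and the handle bar at (331,248). The jar meant is the one with the green lid; the pink one doesn't fit.

```bash
cat > h.py <<'E'
import numpy as np, cv2
from scipy.spatial.transform import Rotation as R
from station import manip, snapshot
def grab(n):
    s=manip.sense(); d=snapshot(n)
    f=d["image"].shape[0]/2/np.tan(np.radians(d["vertical_fov"])/2)
    d["K"]=np.array([[f,0,d["cx"]],[0,f,d["cy"]],[0,0,1]]); d["D"]=np.array(d["distortion"],float)
    if "extrinsics" in d: d["T"]=np.linalg.inv(d["extrinsics"])
    else:
        W=np.eye(4); W[:3,:3]=R.from_quat(s["tool_rot"]).as_matrix(); W[:3,3]=s["tcp_pos"]; d["T"]=W@d["T_tool_cam"]
    return d
def rays(d,px):
    u=cv2.undistortPoints(np.array(px,float).reshape(-1,1,2),d["K"],d["D"]).reshape(-1,2)
    v=np.c_[u[:,0],-u[:,1],-np.ones(len(u))]
    return d["T"][:3,3], v@d["T"][:3,:3].T
def plane(d,px,z):
    o,r=rays(d,px); return o+r*((z-o[2])/r[:,2])[:,None]
def cloud(d):
    h,w=d["range_z"].shape; px=np.stack(np.meshgrid(np.arange(w),np.arange(h)),-1).reshape(-1,2)
    o,r=rays(d,px); P=o+r*d["range_z"].reshape(-1,1); P[d["range_z"].ravel()==0]=np.nan
    return P.reshape(h,w,3)
def proj(d,P):
    E=np.linalg.inv(d["T"]); c=np.atleast_2d(P)@E[:3,:3].T+E[:3,3]; c=c*[1,-1,-1]
    return cv2.projectPoints(c,np.zeros(3),np.zeros(3),d["K"],d["D"])[0].reshape(-1,2)
E
python3 - <<'E'
from h import *
d=grab("top"); im=d["image"]; hsv=cv2.cvtColor(im,cv2.COLOR_BGR2HSV); P=cloud(d)
print("cam",d["T"][:3,3])
for n,(a,b),c in [("green",(50,80),(262,158)),("blue",(105,130),(372,156)),("pink",(160,179),(305,97))]:
    m=cv2.inRange(hsv,(a,100,40),(b,255,255)); k,l,st,ce=cv2.connectedComponentsWithStats(m)
    i=l[c[1],c[0]]; q=P[l==i]; q=q[q[:,2]>0.085]
    print(n,st[i],ce[i],"med",np.nanmedian(q,0),"bbox",(np.nanpercentile(q,1,axis=0)+np.nanpercentile(q,99,axis=0))/2, np.ptp(q,axis=0))
def minrect(lo,hi,win):
    x0,x1,y0,y1=win; m=((P[...,2]>lo)&(P[...,2]<hi)).astype(np.uint8); mm=np.zeros_like(m); mm[y0:y1,x0:x1]=m[y0:y1,x0:x1]
    k,l,st,ce=cv2.connectedComponentsWithStats(mm); i=1+np.argmax(st[1:,4]); q=P[l==i]
    r=cv2.minAreaRect((q[:,:2]*1000).astype(np.float32)); print(win,len(q),np.median(q,0),r)
minrect(.047,.056,(215,285,215,290)); minrect(.10,.116,(310,350,215,290)); minrect(.165,.19,(50,215,200,320)); minrect(.08,.1,(295,345,130,185))
E
```

```text
cam [ 0.52875837 -0.00863878  0.88428902]
green [245 141  33  34 848] [261.        157.4634434] med [ 0.66583904 -0.01908431  0.09117435] bbox [ 0.66565907 -0.01883282  0.09079621] [0.0623851  0.06050328 0.00958139]
blue [355 140  34  34 889] [371.72440945 156.18335208] med [ 0.66314741 -0.22738876  0.0912668 ] bbox [ 0.66347082 -0.22752254  0.09032038] [0.06106789 0.06300488 0.01007011]
pink [ 289   77   32   42 1072] [303.47294776  97.05037313] med [ 0.78744856 -0.1053292   0.09097534] bbox [ 0.78767166 -0.10558823  0.09039564] [0.06283005 0.0598492  0.01012007]
(215, 285, 215, 290) 1317 [0.48991299 0.00772064 0.05136767] ((490.27850341796875, 7.677558898925781), (91.75279235839844, 91.07234954833984), 1.8592100143432617)
(310, 350, 215, 290) 294 [ 0.49542362 -0.14079602  0.10833528] ((493.5553283691406, -141.7135467529297), (12.693036079406738, 83.61131286621094), 89.69119262695312)
(50, 215, 200, 320) 10533 [0.49057832 0.19036191 0.17740873] ((487.4139404296875, 207.38070678710938), (154.54373168945312, 234.20416259765625), 1.1482456922531128)
(295, 345, 130, 185) 868 [ 0.66145945 -0.13065317  0.09109277] ((661.9258422851562, -131.23672485351562), (61.72530746459961, 61.75517272949219), 8.693717002868652)
```

Run:
```python
import cv2
a=cv2.imread("pics/top0.png")[120:300,190:400]; cv2.imwrite("pics/top0c.png",cv2.resize(a,None,fx=3.5,fy=3.3,interpolation=2))
```

```text
(no output)
```

View pics/top0c.png

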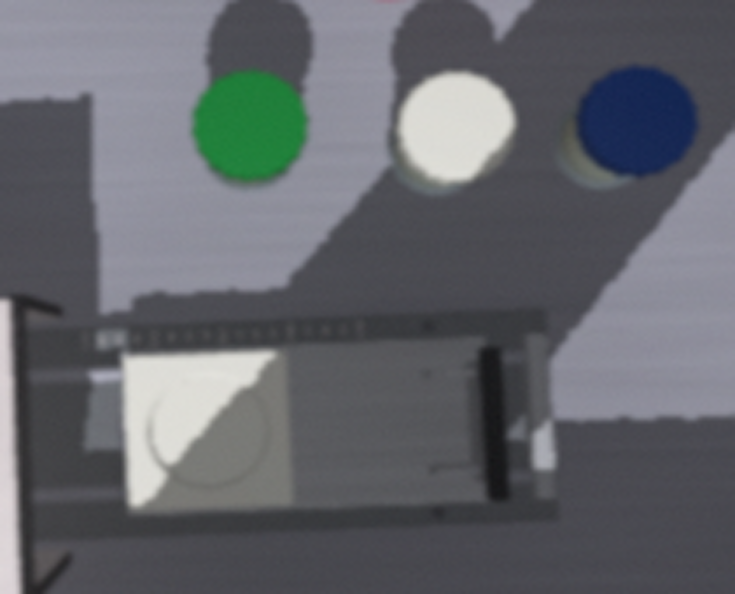

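Run:
```python
from h import *
s=manip.sense(); M=R.from_quat(s["tool_rot"]).as_matrix(); print(s["t"],M.round(3)); z=M[:,2]; print("tool z heading",np.degrees(np.arctan2(z[1],z[0])))
```

```text
0.2 [[-0.     0.246 -0.969]
 [ 0.001 -0.969 -0.246]
 [-1.    -0.001 -0.   ]]
tool z heading -165.74670588456218
```

```bash
python3 -m crank '[[0.085,-0.02,0,0,-0.149],[0.085,-0.02,0,0,-0.149],[0.085,-0.02,0,0,-0.149],[0.085,-0.01,0,0,-0.149],[0.085,0,0,0,-0.149]]' 40; python3 -m crank '[[0.085,0,0,0,-0.15],[0.085,0,0,0,-0.15],[0.085,0,0,0,-0.15],[0.085,0,0,0,-0.149],[0.085,0,0,0,0]]'
python3 - <<'E'
from h import *
s=manip.sense(); M=R.from_quat(s["tool_rot"]).as_matrix(); z=M[:,2]; print(s["tcp_pos"],np.degrees(np.arctan2(z[1],z[0])),"need",M.T@(np.array([.6655,-.019,.25])-s["tcp_pos"]))
E
```

```text
t: 0.7
tcp_pos: [0.154, -0.6068, 0.2738]
tool_rot: [-0.62, -0.338, 0.621, -0.34]
force: [0.4, 0.1, -0.1]
finger_gap: 0.995
t: 1.2
tcp_pos: [0.1539, -0.6055, 0.2714]
tool_rot: [0.495, 0.506, -0.494, 0.505]
force: [0.4, -0.4, 0.2]
finger_gap: 0.998
[ 0.15393512 -0.60549037  0.27142373] -88.75030441385051 need [ 0.02178278  0.52423465 -0.57518006]
```

```bash
python3 -m crank '[[0.085,0,0.032,-0.035,0],[0.085,0,0.032,-0.035,0],[0.085,0,0.032,-0.035,0],[0.085,0,0.032,-0.035,0],[0.085,0,0.032,-0.035,0]]'; python3 -m crank '[[0.085,0,0.032,-0.035,0],[0.085,0,0.032,-0.035,0],[0.085,0,0.032,-0.035,0],[0.085,0,0.032,-0.035,0],[0.085,0,0.032,-0.035,0]]' ; python3 -m crank '[[0.085,0,0.032,-0.035,0],[0.085,0,0.032,-0.035,0],[0.085,0,0.032,-0.035,0],[0.085,0,0.032,-0.035,0],[0.085,0,0.032,-0.035,0]]'; python3 -m crank '[[0.085,0,0.022,-0.025,0],[0.085,0,0.011,-0.015,0],[0.085,0,0,0,0]]'
cat > need.py <<'E'
import sys
from h import *
s=manip.sense(); M=R.from_quat(s["tool_rot"]).as_matrix(); z=M[:,2]
print("t",round(s["t"],2),s["tcp_pos"].round(4),"F",s["force"].round(2),"gap",s["finger_gap"],"head",np.degrees(np.arctan2(z[1],z[0])).round(2),"tilt",M[:,0].round(4))
if len(sys.argv)>3: print("need",(M.T@(np.array(sys.argv[1:4],float)-s["tcp_pos"])).round(4))
E
python3 need.py .6655 -.019 .25
python3 - <<'E'
from h import *
d=grab("wrist"); im=d["image"]; cv2.imwrite("pics/w1.png",im); P=cloud(d)
hsv=cv2.cvtColor(im,cv2.COLOR_BGR2HSV); m=cv2.inRange(hsv,(50,100,30),(80,255,255)); k,l,st,ce=cv2.connectedComponentsWithStats(m); i=1+np.argmax(st[1:,4]); q=P[l==i]; print(st[i],ce[i]); q=q[q[:,2]>.085]; print(np.nanmedian(q,0),np.nanmin(q,0),np.nanmax(q,0)); print(cv2.minEnclosingCircle((q[:,:2]*1000).astype(np.float32)))
E
```

```text
t: 1.7
tcp_pos: [0.311, -0.4257, 0.2717]
tool_rot: [0.496, 0.504, -0.495, 0.504]
force: [0.2, -0.6, 0.3]
finger_gap: 0.994
t: 2.2
tcp_pos: [0.4671, -0.2471, 0.2718]
tool_rot: [0.495, 0.504, -0.495, 0.505]
force: [0.5, -0.3, -0.0]
finger_gap: 0.992
t: 2.7
tcp_pos: [0.6232, -0.0686, 0.2716]
tool_rot: [0.495, 0.505, -0.495, 0.505]
force: [-0.3, -2.3, 0.7]
finger_gap: 0.993
t: 3.0
tcp_pos: [0.655, -0.0277, 0.2712]
tool_rot: [0.494, 0.506, -0.494, 0.506]
force: [0.2, -0.0, -0.5]
finger_gap: 0.996
t 3.0 [ 0.655  -0.0277  0.2712] F [ 0.25 -0.05 -0.53] gap 0.9956041712894992 head -88.67 tilt [-4.e-04  3.e-04 -1.e+00]
need [ 0.0212  0.0107 -0.0084]
[ 237  135   50   51 1935] [261.66666667 160.03255814]
[ 0.6666068  -0.01635797  0.0920088 ] [ 0.63607965 -0.04886598  0.0876122 ] [0.69707718 0.01394982 0.09424867]
((666.862548828125, -17.4072265625), 31.738901138305664)
```

View pics/w1.png

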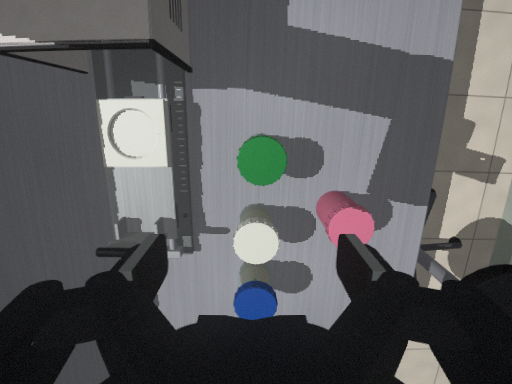

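The wrist view shows the green lid at (262,160), white at (256,243), blue at (255,300) and the pink one at (345,218). The nest plate is at (135,133). Wrist and top estimates of the green jar agree within 1.5 mm, so I'm descending.

```bash
python3 -m crank '[[0.085,0.04,0.0115,-0.0095,0],[0.085,0.04,0,0,0],[0.085,0.03,0,0,0],[0.085,0.02,0,0,0],[0.085,0,0,0,0]]'; python3 need.py .6663 -.018 .066
python3 - <<'E'
from h import *
d=grab("wrist"); im=d["image"]; cv2.imwrite("pics/w2.png",im); P=cloud(d)
hsv=cv2.cvtColor(im,cv2.COLOR_BGR2HSV); m=cv2.inRange(hsv,(50,100,30),(80,255,255)); k,l,st,ce=cv2.connectedComponentsWithStats(m); i=1+np.argmax(st[1:,4]); q=P[l==i]; print(st[i],ce[i]); q=q[q[:,2]>.085]; print(np.nanmedian(q,0),np.nanmin(q,0),np.nanmax(q,0)); print(cv2.minEnclosingCircle((q[:,:2]*1000).astype(np.float32)))
E
```

```text
t: 3.55
tcp_pos: [0.6618, -0.0215, 0.1382]
tool_rot: [0.493, 0.507, -0.497, 0.502]
force: [-0.4, 0.8, -0.6]
finger_gap: 0.998
t 3.55 [ 0.6618 -0.0215  0.1382] F [-0.41  0.75 -0.56] gap 0.998189964419708 head -88.93 tilt [-0.0087  0.001  -1.    ]
need [ 0.0722  0.0052 -0.0033]
[ 220  154   79   78 4656] [259.30691581 192.69437285]
[ 0.66691607 -0.01562153  0.0919709 ] [ 0.63543454 -0.04850307  0.08505252] [0.69842913 0.01440898 0.09429693]
((666.7245483398438, -17.337657928466797), 31.96780776977539)
```

View pics/w2.png

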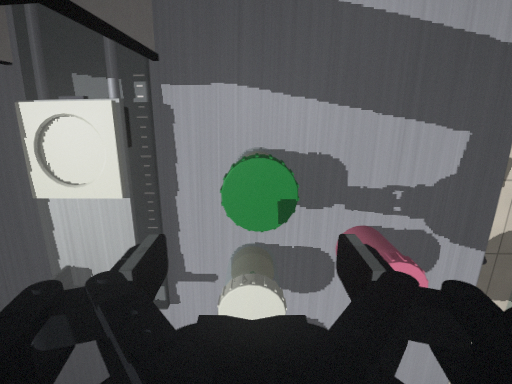

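```bash
python3 -m crank '[[0.085,0,0,0,0]]'; python3 need.py .6665 -.0178 .066; python3 -c "
from h import *
print(manip.sense()['q'],manip.sense()['qd'])"
```

```text
t: 3.7
tcp_pos: [0.6662, -0.0213, 0.1433]
tool_rot: [0.495, 0.504, -0.495, 0.506]
force: [-0.2, -0.0, -0.4]
finger_gap: 1.0
t 3.7 [ 0.6662 -0.0213  0.1433] F [-0.19 -0.03 -0.38] gap 0.9995517035163693 head -88.85 tilt [ 2.1e-03 -8.0e-04 -1.0e+00]
need [ 0.0773  0.0002 -0.0036]
[-1.99114997e-01  6.46546004e-01  1.37706519e+00 -3.66283409e-04
  1.11578024e+00 -2.19075241e-01] [ 0.01160089 -0.01517053 -0.01664756  0.0015208  -0.00172252  0.00012713]
```

```bash
python3 -m crank '[[0.085,0.025,0,-0.0035,0],[0.085,0.025,0,0,0],[0.085,0.018,0,0,0],[0.085,0.008,0,0,0],[0.085,0,0,0,0]]'; python3 -m crank '[[0.085,0,0,0,0]]'; python3 need.py .6665 -.0178 .066
```

```text
t: 4.2
tcp_pos: [0.6657, -0.0167, 0.0661]
tool_rot: [0.495, 0.505, -0.495, 0.505]
force: [-0.8, -0.5, 0.7]
finger_gap: 0.995
t: 4.3
tcp_pos: [0.6668, -0.0168, 0.0674]
tool_rot: [0.495, 0.505, -0.494, 0.506]
force: [0.8, 0.4, 0.3]
finger_gap: 0.999
t 4.3 [ 0.6668 -0.0168  0.0674] F [0.75 0.37 0.28] gap 0.99888629944467 head -88.75 tilt [ 2.9e-03 -6.0e-04 -1.0e+00]
need [ 0.0014 -0.0003  0.001 ]
```

```bash
python3 -m crank '[[0.045,0.001,0,0.001,0],[0.045,0,0,0,0],[0.045,0,0,0,0],[0.045,0,0,0,0],[0.045,0,0,0,0]]' 40; python3 -m crank '[[0.045,0,0,0,0],[0.045,0,0,0,0],[0.045,0,0,0,0]]'; python3 need.py
python3 - <<'E'
from h import *
d=grab("wrist"); cv2.imwrite("pics/w3.png",d["image"])
E
```

```text
t: 4.8
tcp_pos: [0.6656, -0.0173, 0.0649]
tool_rot: [0.494, 0.505, -0.494, 0.506]
force: [-0.7, -0.5, -0.0]
finger_gap: 0.529
t: 5.1
tcp_pos: [0.6656, -0.0173, 0.0647]
tool_rot: [0.494, 0.506, -0.494, 0.505]
force: [0.2, 0.4, 0.0]
finger_gap: 0.526
t 5.1 [ 0.6656 -0.0173  0.0647] F [0.21 0.36 0.04] gap 0.5263245204161447 head -88.74 tilt [-1.e-04  0.e+00 -1.e+00]
```

View pics/w3.png

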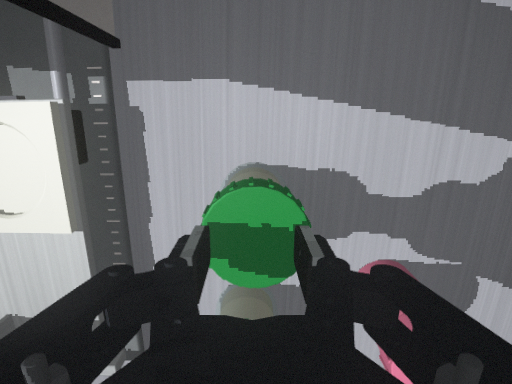

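Run:
```python
from h import *
d=grab("wrist"); im=d["image"]; P=cloud(d); 
s=manip.sense(); M=R.from_quat(s["tool_rot"]).as_matrix()
for r in (215,225,235,245,255,265,280):
    print(r,[ (c,im[r,c].tolist(),((P[r,c]-s["tcp_pos"])@M).round(3).tolist()) for c in (190,200,206,212,220,255,296,303,310)])
for n in ("side","top"):
    d=grab(n); cv2.imwrite(f"pics/{n}3.png",cv2.resize(d["image"][130:290,180:400] if n=="side" else d["image"][100:300,190:400],None,fx=3,fy=3,interpolation=2))
```

```text
215 [(190, [179, 172, 168], [0.065, -0.055, 0.019]), (200, [178, 172, 169], [0.064, -0.046, 0.019]), (206, [92, 164, 65], [-0.027, -0.025, -0.014]), (212, [76, 146, 49], [-0.027, -0.022, -0.014]), (220, [79, 149, 52], [-0.026, -0.017, -0.014]), (255, [74, 145, 47], [-0.028, 0.001, -0.014]), (296, [70, 141, 44], [-0.028, 0.023, -0.014]), (303, [69, 138, 45], [-0.027, 0.027, -0.014]), (310, [98, 97, 93], [0.065, 0.051, 0.02])]
225 [(190, [180, 170, 169], [0.065, -0.055, 0.029]), (200, [112, 116, 105], [-0.036, -0.027, -0.012]), (206, [60, 97, 46], [-0.034, -0.024, -0.011]), (212, [53, 88, 40], [-0.027, -0.022, -0.009]), (220, [50, 86, 37], [-0.027, -0.018, -0.008]), (255, [73, 145, 47], [-0.027, 0.001, -0.009]), (296, [39, 62, 27], [-0.037, 0.022, -0.012]), (303, [60, 81, 51], [-0.035, 0.026, -0.012]), (310, [42, 79, 26], [-0.024, 0.032, -0.007])]
235 [(190, [84, 84, 79], [-0.048, -0.029, -0.012]), (200, [85, 88, 83], [-0.048, -0.025, -0.012]), (206, [34, 38, 34], [-0.041, -0.023, -0.009]), (212, [45, 83, 36], [-0.027, -0.022, -0.002]), (220, [45, 84, 36], [-0.028, -0.018, -0.003]), (2
[... 1162 characters left out ...]
 (212, [73, 145, 46], [-0.028, -0.023, 0.016]), (220, [76, 148, 53], [-0.027, -0.018, 0.016]), (255, [40, 80, 26], [-0.028, 0.002, 0.016]), (296, [20, 23, 20], [-0.043, 0.022, 0.007]), (303, [25, 27, 23], [-0.06, 0.022, -0.003]), (310, [30, 30, 30], [-0.069, 0.023, -0.008])]
280 [(190, [33, 32, 31], [-0.087, -0.021, -0.013]), (200, [30, 34, 31], [-0.062, -0.023, 0.004]), (206, [177, 170, 168], [0.065, -0.044, 0.085]), (212, [174, 168, 166], [0.064, -0.038, 0.084]), (220, [179, 174, 170], [0.064, -0.03, 0.084]), (255, [71, 142, 45], [-0.027, 0.002, 0.026]), (296, [180, 173, 170], [0.065, 0.041, 0.085]), (303, [25, 23, 23], [-0.062, 0.022, 0.003]), (310, [31, 31, 27], [-0.069, 0.024, -0.001])]
```

View pics/side3.png

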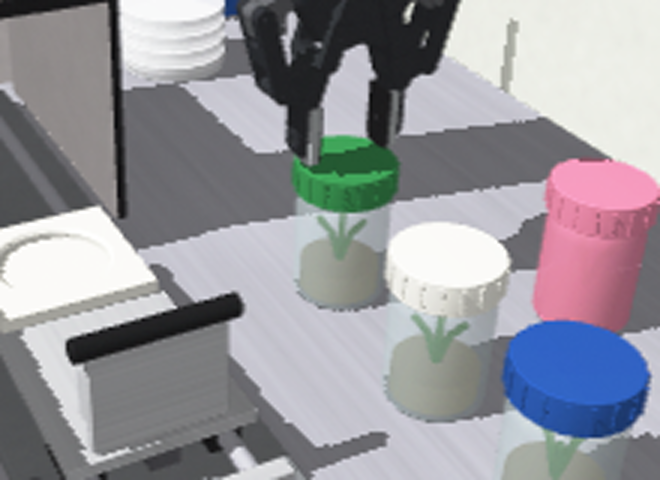

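The fingers closed above the lid. The side crop shows the fingertips over the lid at (340,150), and range data puts the partly open tips about 35 mm behind the TCP. I'll open, go 31 mm lower and grip again.

```bash
python3 -m crank '[[0.085,-0.008,0,0,0],[0.085,0,0,0,0],[0.085,0,0,0,0],[0.085,0,0,0,0],[0.085,0,0,0,0]]'; python3 need.py .6665 -.0175 .034
python3 - <<'E'
from h import *
d=grab("wrist"); im=d["image"]; P=cloud(d)
hsv=cv2.cvtColor(im,cv2.COLOR_BGR2HSV); m=cv2.inRange(hsv,(50,100,30),(80,255,255)); k,l,st,ce=cv2.connectedComponentsWithStats(m); i=1+np.argmax(st[1:,4]); q=P[l==i]; q=q[q[:,2]>.085]; print(cv2.minEnclosingCircle((q[:,:2]*1000).astype(np.float32)))
E
```

```text
t: 5.8
tcp_pos: [0.6655, -0.0173, 0.0727]
tool_rot: [0.494, 0.506, -0.495, 0.505]
force: [0.2, 0.0, 0.8]
finger_gap: 0.995
t 5.8 [ 0.6655 -0.0173  0.0727] F [0.2  0.04 0.76] gap 0.9954169343304605 head -88.74 tilt [-2.e-04  1.e-04 -1.e+00]
need [0.0387 0.001  0.0002]
((666.6393432617188, -17.783321380615234), 32.41756057739258)
```

```bash
python3 -m crank '[[0.085,0.015,0.001,0,0],[0.085,0.015,0,0,0],[0.085,0.009,0,0,0],[0.085,0,0,0,0],[0.085,0,0,0,0]]'; python3 -m crank '[[0.05,0,0,0,0],[0.05,0,0,0,0],[0.05,0,0,0,0],[0.05,0,0,0,0],[0.05,0,0,0,0]]' 40;python3 need.py
python3 - <<'E'
from h import *
d=grab("wrist"); cv2.imwrite("pics/w4.png",d["image"])
d=grab("side"); cv2.imwrite("pics/s4.png",cv2.resize(d["image"][130:290,180:400],None,fx=3,fy=3,interpolation=2))
E
```

```text
t: 6.35
tcp_pos: [0.6662, -0.0172, 0.0328]
tool_rot: [0.494, 0.506, -0.495, 0.505]
force: [-0.3, -0.5, -0.2]
finger_gap: 0.993
t: 6.85
tcp_pos: [0.6675, -0.0174, 0.0346]
tool_rot: [0.495, 0.505, -0.494, 0.506]
force: [0.6, 0.5, 3.5]
finger_gap: 0.712
t 6.85 [ 0.6675 -0.0174  0.0346] F [0.63 0.47 3.51] gap 0.7119585212178404 head -88.74 tilt [ 2.1e-03 -4.0e-04 -1.0e+00]
```

View pics/s4.png

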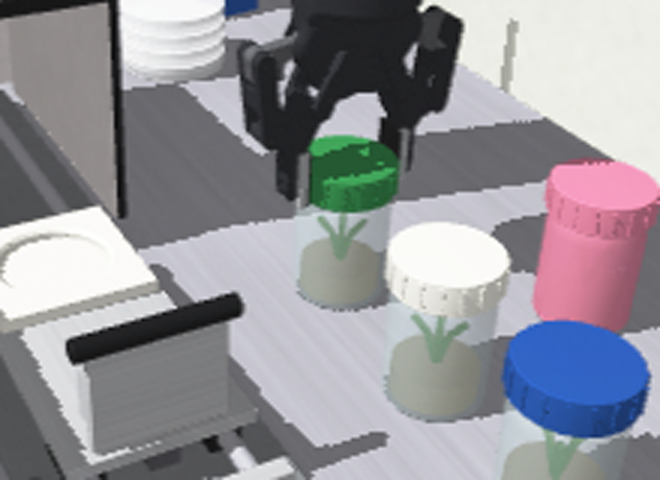

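```bash
python3 -m crank '[[0.05,-0.005,0,0,0],[0.05,-0.025,0,0,0],[0.05,-0.04,0,0,0],[0.05,-0.04,0,0,0],[0.05,-0.01,0,0,0]]' 40;python3 -m crank '[[0.05,0,-0.02,0,0],[0.05,0,-0.03,0,0],[0.05,0,0,0,0],[0.05,0,0,0,0]]';python3 need.py
cat > nest.py <<'E'
import sys
from h import *
d=grab("wrist"); im=d["image"]; cv2.imwrite(f"pics/{sys.argv[1]}.png",im); P=cloud(d)
h=P[...,2]; reg=(abs(P[...,0]-.49)<.07)&(abs(P[...,1]-.008)<.07)
m=(reg&(h>.0475)&(h<.056)).astype(np.uint8); k,l,st,ce=cv2.connectedComponentsWithStats(m); i=1+np.argmax(st[1:,4]); q=P[l==i]; print(len(q),np.median(q,0),cv2.minAreaRect((q[:,:2]*1000).astype(np.float32)))
m=(reg&(h>.0435)&(h<.0475)); q=P[m]; print("pocket",len(q),np.median(q,0),cv2.minEnclosingCircle((q[:,:2]*1000).astype(np.float32)))
E
python3 nest.py w5
```

```text
t: 7.45
tcp_pos: [0.6689, -0.0176, 0.1581]
tool_rot: [0.496, 0.503, -0.493, 0.508]
force: [0.9, 0.1, -2.5]
finger_gap: 0.71
t: 7.85
tcp_pos: [0.615, -0.0181, 0.1524]
tool_rot: [0.494, 0.506, -0.495, 0.504]
force: [1.3, -0.6, -2.5]
finger_gap: 0.712
t 7.85 [ 0.615  -0.0181  0.1524] F [ 1.28 -0.64 -2.51] gap 0.7116751234387222 head -88.75 tilt [-3.e-03  8.e-04 -1.e+00]
5288 [0.49140126 0.01618076 0.05190664] ((491.43536376953125, 10.03759765625), (91.62498474121094, 89.36764526367188), 1.1292566061019897)
pocket 5433 [ 0.49353027 -0.00093481  0.04545543] ((492.17919921875, -3.004641056060791), 76.4158935546875)
```

View pics/w5.png

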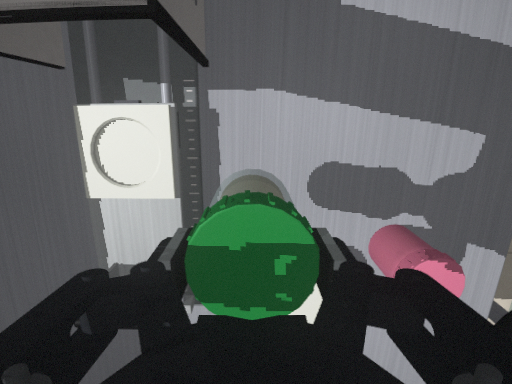

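```bash
python3 -m crank '[[0.05,0,-0.04,-0.01,0],[0.05,0,-0.04,-0.01,0],[0.05,0,-0.027,-0.007,0],[0.05,0,-0.014,0,0],[0.05,0,0,0,0]]';python3 -m crank '[[0.05,0,0,0,0]]';python3 need.py .4917 .0096 .0900
python3 nest.py w6
python3 - <<'E'
from h import *
d=grab("wrist"); im=d["image"]; P=cloud(d)
hsv=cv2.cvtColor(im,cv2.COLOR_BGR2HSV); m=cv2.inRange(hsv,(50,100,30),(80,255,255)); k,l,st,ce=cv2.connectedComponentsWithStats(m); i=1+np.argmax(st[1:,4]); q=P[l==i]; z=np.nanmedian(q[:,2]); q=q[abs(q[:,2]-z)<.004]; print("lid z",z,cv2.minEnclosingCircle((q[:,:2]*1000).astype(np.float32)), np.nanpercentile(q,[.5,99.5],axis=0))
d=grab("side"); cv2.imwrite("pics/s6.png",cv2.resize(d["image"][130:290,120:340],None,fx=3,fy=3,interpolation=2))
E
```

```text
t: 8.4
tcp_pos: [0.4934, 0.0064, 0.1534]
tool_rot: [0.494, 0.506, -0.495, 0.505]
force: [0.4, 0.7, -2.3]
finger_gap: 0.717
t: 8.5
tcp_pos: [0.4971, 0.0056, 0.1539]
tool_rot: [0.495, 0.505, -0.494, 0.506]
force: [0.4, -0.7, -1.5]
finger_gap: 0.716
t 8.5 [0.4971 0.0056 0.1539] F [ 0.44 -0.71 -1.49] gap 0.715673314237456 head -88.75 tilt [ 2.6e-03 -4.0e-04 -1.0e+00]
need [ 0.0639 -0.0055 -0.0042]
3136 [0.4812318  0.03885634 0.0519496 ] ((491.0543212890625, 15.185066223144531), (90.32786560058594, 79.82605743408203), 0.9896221160888672)
pocket 1829 [0.48791914 0.02645352 0.04576791] ((490.94488525390625, 11.809818267822266), 65.80215454101562)
lid z 0.21135651234181477 ((496.9095764160156, 5.695102691650391), 32.160945892333984) [[ 0.46751838 -0.02049263  0.20805716]
 [ 0.52632795  0.03595643  0.21287581]]
```

View pics/w6.png

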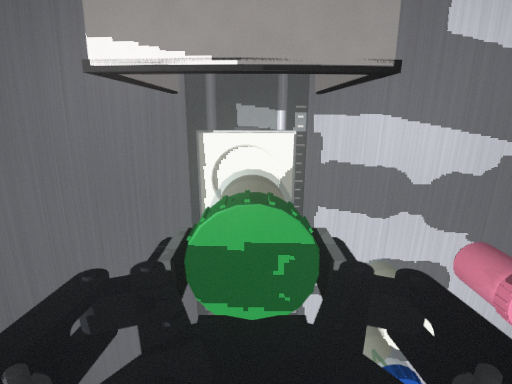

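View pics/s6.png

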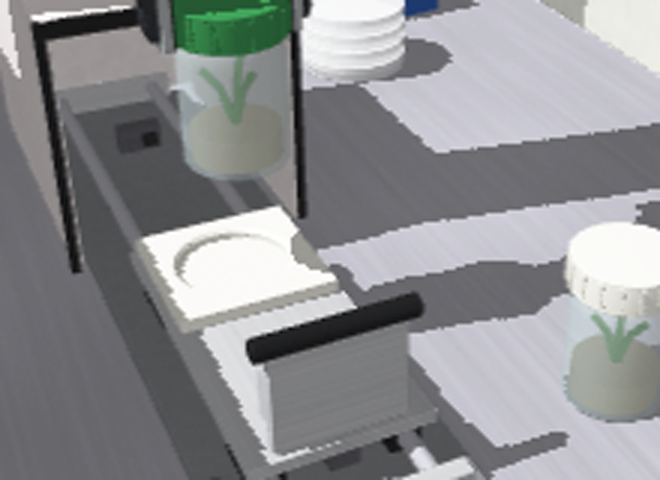

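```bash
python3 -m crank '[[0.05,0,-0.0055,-0.004,0],[0.05,0.02,0,0,0],[0.05,0.02,0,0,0],[0.05,0.014,0,0,0],[0.05,0,0,0,0]]';python3 -m crank '[[0.05,0,0,0,0],[0.05,0,0,0,0]]';python3 need.py .4914 .0098 .0900
python3 - <<'E'
from h import *
d=grab("wrist"); im=d["image"]; P=cloud(d)
hsv=cv2.cvtColor(im,cv2.COLOR_BGR2HSV); m=cv2.inRange(hsv,(50,100,30),(80,255,255)); k,l,st,ce=cv2.connectedComponentsWithStats(m); i=1+np.argmax(st[1:,4]); q=P[l==i]; z=np.nanmedian(q[:,2]); q=q[abs(q[:,2]-z)<.004]; print("lid z",z,cv2.minEnclosingCircle((q[:,:2]*1000).astype(np.float32)))
d=grab("side"); cv2.imwrite("pics/s7.png",cv2.resize(d["image"][130:290,120:340],None,fx=3,fy=3,interpolation=2))
E
```

```text
t: 9.15
tcp_pos: [0.4879, 0.0103, 0.098]
tool_rot: [0.494, 0.507, -0.495, 0.504]
force: [0.2, 0.3, -1.8]
finger_gap: 0.711
t: 9.35
tcp_pos: [0.4903, 0.0097, 0.1004]
tool_rot: [0.495, 0.505, -0.494, 0.506]
force: [0.1, -0.2, -2.0]
finger_gap: 0.709
t 9.35 [0.4903 0.0097 0.1004] F [ 0.14 -0.2  -1.99] gap 0.7091541568898576 head -88.74 tilt [ 1.7e-03 -3.0e-04 -1.0e+00]
need [ 0.0104  0.0011 -0.    ]
lid z 0.1578609042460769 ((489.79547119140625, 9.912238121032715), 32.17298126220703)
```

View pics/s7.png

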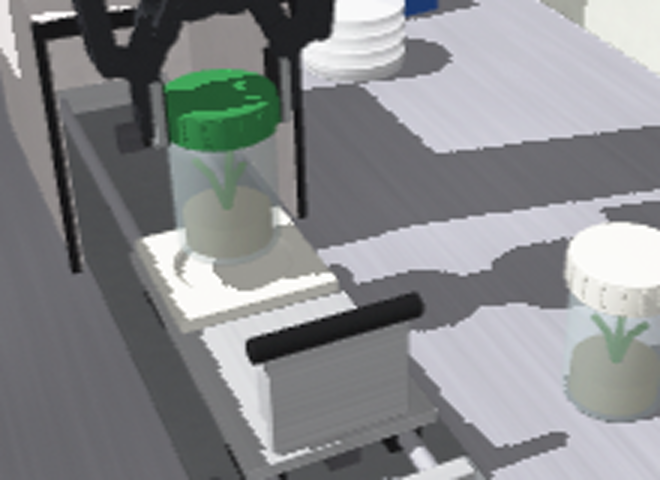

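```bash
python3 -m crank '[[0.05,0.006,0.001,0,0],[0.05,0.005,0,0,0],[0.05,0.004,0,0,0],[0.05,0,0,0,0],[0.05,0,0,0,0]]';python3 need.py .4914 .0098 .0804; python3 -m crank '[[0.05,0.001,0,0,0],[0.05,0.001,0,0,0],[0.05,0.001,0,0,0],[0.05,0,0,0,0],[0.05,0,0,0,0]]';python3 need.py .4914 .0098 .0804
```

```text
t: 9.95
tcp_pos: [0.4903, 0.0099, 0.0844]
tool_rot: [0.494, 0.506, -0.495, 0.505]
force: [-0.5, 0.0, -2.2]
finger_gap: 0.711
t 9.95 [0.4903 0.0099 0.0844] F [-0.5   0.   -2.18] gap 0.7112151484122908 head -88.74 tilt [-7.e-04  1.e-04 -1.e+00]
need [0.004  0.0011 0.0001]
t: 10.45
tcp_pos: [0.4905, 0.0098, 0.0817]
tool_rot: [0.494, 0.505, -0.494, 0.505]
force: [-0.1, -0.3, -2.3]
finger_gap: 0.712
t 10.45 [0.4905 0.0098 0.0817] F [-0.11 -0.29 -2.28] gap 0.7118551792886075 head -88.74 tilt [ 0.  0. -1.]
need [0.0013 0.0009 0.0001]
```

```bash
python3 -m crank '[[0.05,0.0005,0.0005,0,0],[0.05,0.0005,0,0,0],[0.05,0.0005,0,0,0],[0.05,0,0,0,0],[0.05,0,0,0,0]]';python3 need.py .4914 .0098 .0804
```

```text
t: 10.95
tcp_pos: [0.4911, 0.0098, 0.0805]
tool_rot: [0.495, 0.505, -0.494, 0.506]
force: [-0.5, 0.6, 2.6]
finger_gap: 0.71
t 10.95 [0.4911 0.0098 0.0805] F [-0.46  0.56  2.55] gap 0.7099334444055048 head -88.74 tilt [ 4.e-04 -1.e-04 -1.e+00]
need [ 0.0001  0.0003 -0.    ]
```

Touchdown came at the expected height: the vertical force went from -2.3 to +2.6 N. Releasing.

```bash
python3 -m crank '[[0.065,0,0,0,0],[0.075,0,0,0,0],[0.085,0,0,0,0],[0.085,0,0,0,0],[0.085,0,0,0,0]]';python3 need.py; python3 nest.py w8
python3 - <<'E'
from h import *
d=grab("wrist"); im=d["image"]; P=cloud(d)
hsv=cv2.cvtColor(im,cv2.COLOR_BGR2HSV); m=cv2.inRange(hsv,(50,100,30),(80,255,255)); k,l,st,ce=cv2.connectedComponentsWithStats(m); i=1+np.argmax(st[1:,4]); q=P[l==i]; z=np.nanmedian(q[:,2]); q=q[abs(q[:,2]-z)<.004]; print("lid z",z,cv2.minEnclosingCircle((q[:,:2]*1000).astype(np.float32)))
d=grab("side"); cv2.imwrite("pics/s8.png",cv2.resize(d["image"][130:290,120:340],None,fx=3,fy=3,interpolation=2))
E
```

```text
t: 11.45
tcp_pos: [0.491, 0.0098, 0.0802]
tool_rot: [0.494, 0.505, -0.494, 0.505]
force: [0.5, -0.0, 0.4]
finger_gap: 0.996
t 11.45 [0.491  0.0098 0.0802] F [ 0.53 -0.01  0.36] gap 0.9960823015071791 head -88.74 tilt [-0.  0. -1.]
5066 [0.49139731 0.04099832 0.051953  ] ((490.99261474609375, 25.145774841308594), (90.51731872558594, 59.99138641357422), 0.9338641166687012)
pocket 1259 [0.49318842 0.03708354 0.04514771] ((491.24951171875, 20.578149795532227), 60.47842025756836)
lid z 0.1379555288913039 ((490.6468200683594, 9.945879936218262), 32.0211181640625)
```

View pics/s8.png

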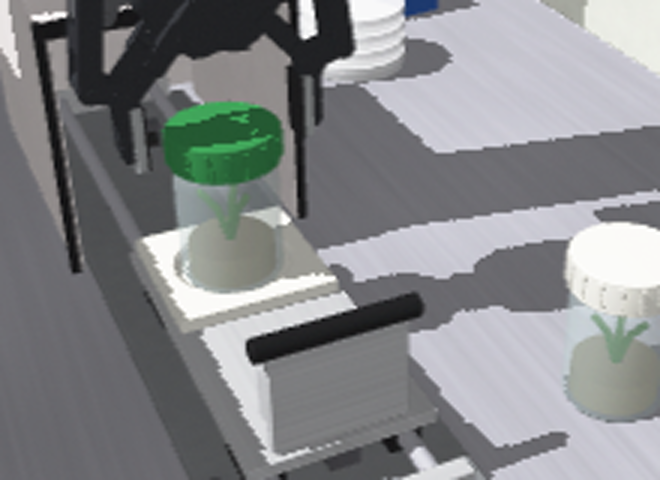

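View pics/w8.png

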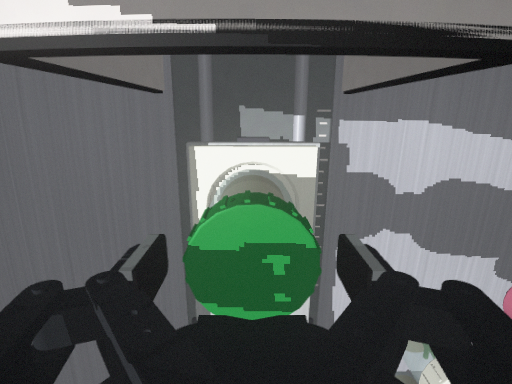

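Jar seated: lid top at 0.138 m, and the lid centre is within 1 mm of the nest centre. Retracting up, then moving behind the handle.

```bash
python3 -m crank '[[0.085,-0.01,0,0,0],[0.085,-0.03,0,0,0],[0.085,-0.04,0,0,0],[0.085,-0.03,0,0,0],[0.085,0,0,0.03,0]]'; python3 -m crank '[[0.0,0,0.001,0.045,0],[0,0,0.001,0.045,0],[0,0,0.001,0.045,0],[0,0,0,0.02,0],[0,0,0,0,0]]' 60; python3 -m crank '[[0,0,0,0,0],[0,0,0,0,0]]'; python3 need.py .494 -.175 .075
python3 - <<'E'
from h import *
d=grab("wrist"); cv2.imwrite("pics/w9.png",d["image"]); P=cloud(d)
m=((P[...,2]>.104)&(P[...,2]<.116)&(abs(P[...,0]-.494)<.06)&(abs(P[...,1]+.14)<.03)).astype(np.uint8); q=P[m>0]; print(len(q),cv2.minAreaRect((q[:,:2]*1000).astype(np.float32)) if len(q) else 0)
d=grab("top"); P=cloud(d); im=d["image"]; cv2.imwrite("pics/t9.png",im)
m=((P[...,2]>.100)&(P[...,2]<.116)&(abs(P[...,0]-.494)<.06)&(abs(P[...,1]+.14)<.03)).astype(np.uint8); q=P[m>0]; print(len(q),cv2.minAreaRect((q[:,:2]*1000).astype(np.float32)) if len(q) else 0)
E
```

```text
t: 12.1
tcp_pos: [0.4943, -0.0188, 0.1951]
tool_rot: [0.495, 0.504, -0.491, 0.509]
force: [0.4, -0.2, 0.4]
finger_gap: 0.997
t: 12.6
tcp_pos: [0.4986, -0.1784, 0.191]
tool_rot: [0.496, 0.504, -0.495, 0.505]
force: [-0.5, -0.1, 0.8]
finger_gap: 0.139
t: 12.8
tcp_pos: [0.4976, -0.1737, 0.1904]
tool_rot: [0.494, 0.506, -0.494, 0.505]
force: [0.3, -0.0, 0.1]
finger_gap: -0.002
t 12.8 [ 0.4976 -0.1737  0.1904] F [ 0.27 -0.03  0.13] gap -0.001828942451807688 head -88.68 tilt [-6.e-04  8.e-04 -1.e+00]
need [ 0.1154 -0.0035  0.0013]
1246 ((494.0372314453125, -140.04603576660156), (83.96640014648438, 11.977173805236816), 1.1481813192367554)
296 ((493.67327880859375, -141.56585693359375), (12.43384838104248, 83.31977844238281), 89.3295669555664)
```

View pics/w9.png

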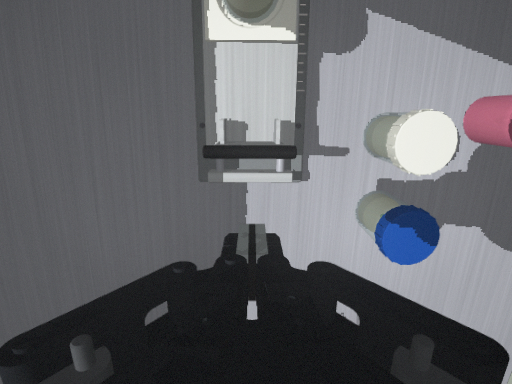

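```bash
python3 -m crank '[[0,0.035,-0.0035,0,0],[0,0.035,0,0,0],[0,0.025,0,0,0],[0,0.015,0,0,0],[0,0.002,0,0,0]]'; python3 -m crank '[[0,0,0,0,0],[0,0,0,0,0]]'; python3 need.py .494 -.158 .078
python3 - <<'E'
from h import *
d=grab("side"); cv2.imwrite("pics/s10.png",cv2.resize(d["image"][130:320,120:340],None,fx=3,fy=3,interpolation=2))
E
```

```text
t: 13.4
tcp_pos: [0.4932, -0.1733, 0.0764]
tool_rot: [0.494, 0.507, -0.494, 0.504]
force: [1.1, 0.3, 0.0]
finger_gap: 0.0
t: 13.6
tcp_pos: [0.4953, -0.1751, 0.0792]
tool_rot: [0.494, 0.505, -0.494, 0.506]
force: [-0.1, -0.1, -0.6]
finger_gap: 0.001
t 13.6 [ 0.4953 -0.1751  0.0792] F [-0.07 -0.13 -0.58] gap 0.0012512565965129394 head -88.69 tilt [ 0.0016 -0.001  -1.    ]
need [ 0.0012 -0.0009 -0.0171]
```

View pics/s10.png

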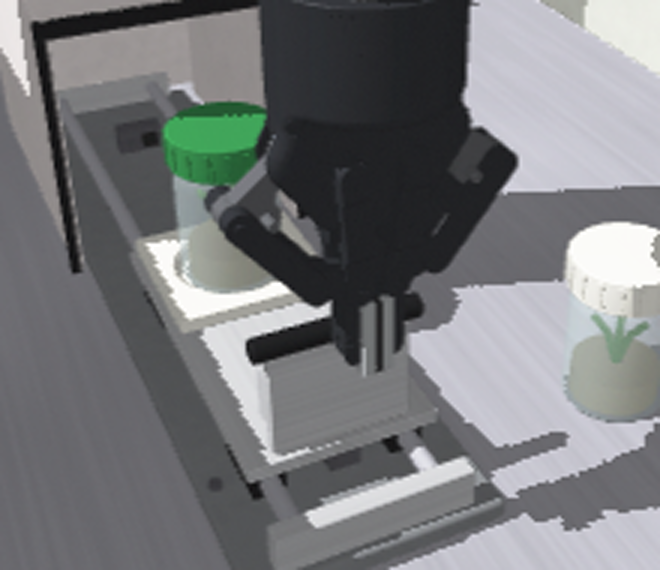

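```bash
python3 -m crank '[[0,0,0,-0.004,0],[0,0,0,-0.004,0],[0,0,0,-0.003,0],[0,0,0,-0.002,0],[0,0,0,0,0]]'; python3 -m crank '[[0,0,0,-0.001,0],[0,0,0,-0.001,0],[0,0,0,0,0]]'
```

```text
t: 14.15
tcp_pos: [0.4942, -0.1617, 0.0783]
tool_rot: [0.494, 0.506, -0.494, 0.506]
force: [0.0, -0.3, 0.3]
finger_gap: -0.002
t: 14.45
tcp_pos: [0.4941, -0.16, 0.0781]
tool_rot: [0.494, 0.506, -0.494, 0.505]
force: [-0.5, -0.2, -0.3]
finger_gap: 0.0
```

```bash
python3 -m crank '[[0,0,0,-0.001,0],[0,0,0,-0.001,0],[0,0,0,0,0]]';python3 -m crank '[[0,0,0,-0.001,0],[0,0,0,-0.001,0],[0,0,0,0,0]]'
```

```text
t: 14.75
tcp_pos: [0.4941, -0.158, 0.0782]
tool_rot: [0.494, 0.506, -0.494, 0.505]
force: [0.2, -0.4, 0.4]
finger_gap: -0.001
t: 15.05
tcp_pos: [0.4942, -0.1563, 0.0783]
tool_rot: [0.494, 0.505, -0.494, 0.506]
force: [-0.5, -1.6, 0.8]
finger_gap: 0.003
```

```bash
python3 -m crank '[[0,0,0,-0.0005,0],[0,0,0,-0.0005,0],[0,0,0,0,0]]';python3 -m crank '[[0,0,0,-0.0005,0],[0,0,0,-0.0005,0],[0,0,0,0,0]]'
```

```text
t: 15.35
tcp_pos: [0.4943, -0.1556, 0.0783]
tool_rot: [0.494, 0.505, -0.494, 0.506]
force: [-1.2, -3.1, 0.4]
finger_gap: -0.001
t: 15.65
tcp_pos: [0.4944, -0.1548, 0.0784]
tool_rot: [0.494, 0.505, -0.495, 0.506]
force: [-0.9, -5.1, 1.2]
finger_gap: 0.004
```

```bash
python3 -m crank '[[0,0,0,-0.0005,0],[0,0,0,-0.0005,0],[0,0,0,-0.0005,0],[0,0,0,-0.0005,0],[0,0,0,0,0]]';python3 -m crank '[[0,0,0,-0.0005,0],[0,0,0,-0.0005,0],[0,0,0,-0.0005,0],[0,0,0,-0.0005,0],[0,0,0,0,0]]'
```

```text
t: 16.15
tcp_pos: [0.4947, -0.1539, 0.0786]
tool_rot: [0.494, 0.505, -0.495, 0.507]
force: [-2.0, -7.0, 2.0]
finger_gap: 0.001
t: 16.65
tcp_pos: [0.495, -0.1532, 0.079]
tool_rot: [0.493, 0.504, -0.495, 0.508]
force: [-3.1, -10.5, 3.9]
finger_gap: 0.002
```

```bash
python3 -m crank '[[0,0,0,-0.0005,0],[0,0,0,-0.0005,0],[0,0,0,-0.0005,0],[0,0,0,-0.0005,0],[0,0,0,0,0]]'; python3 need.py
```

```text
t: 17.15
tcp_pos: [0.4948, -0.1495, 0.0789]
tool_rot: [0.494, 0.504, -0.494, 0.507]
force: [-0.8, -5.9, 3.8]
finger_gap: -0.005
t 17.15 [ 0.4948 -0.1495  0.0789] F [-0.81 -5.87  3.75] gap -0.00459155747007592 head -88.72 tilt [ 0.002  -0.0024 -1.    ]
```

```bash
python3 -m crank '[[0,0,0,-0.001,0],[0,0,0,-0.002,0],[0,0,0,-0.002,0],[0,0,0,-0.002,0],[0,0,0,-0.002,0]]'; python3 -m crank '[[0,0,0,-0.0025,0],[0,0,0,-0.0025,0],[0,0,0,-0.0025,0],[0,0,0,-0.0025,0],[0,0,0,-0.0025,0]]'; python3 -m crank '[[0,0,0,-0.0025,0],[0,0,0,-0.0025,0],[0,0,0,-0.0025,0],[0,0,0,-0.0025,0],[0,0,0,-0.0025,0]]'; python3 need.py
python3 - <<'E'
from h import *
d=grab("side"); cv2.imwrite("pics/s11.png",cv2.resize(d["image"][100:320,100:340],None,fx=2.5,fy=2.5,interpolation=2))
E
```

```text
t: 17.65
tcp_pos: [0.4947, -0.1407, 0.0789]
tool_rot: [0.494, 0.504, -0.494, 0.507]
force: [-1.1, -6.4, 3.3]
finger_gap: -0.005
t: 18.15
tcp_pos: [0.4945, -0.1282, 0.079]
tool_rot: [0.494, 0.504, -0.494, 0.507]
force: [-2.0, -6.4, 3.4]
finger_gap: -0.0
t: 18.65
tcp_pos: [0.4942, -0.1157, 0.0789]
tool_rot: [0.494, 0.504, -0.494, 0.507]
force: [-1.0, -7.7, 4.1]
finger_gap: 0.002
t 18.65 [ 0.4942 -0.1157  0.0789] F [-0.97 -7.73  4.13] gap 0.0021598196156697165 head -88.7 tilt [ 0.0023 -0.0028 -1.    ]
```

View pics/s11.png

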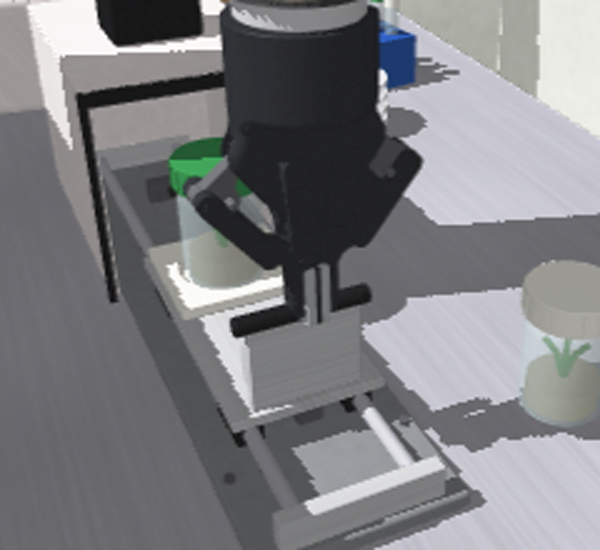

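```bash
python3 -m crank '[[0,0,0,-0.0025,0],[0,0,0,-0.0025,0],[0,0,0,-0.0025,0],[0,0,0,-0.0025,0],[0,0,0,-0.0025,0]]'; python3 -m crank '[[0,0,0,-0.0025,0],[0,0,0,-0.0025,0],[0,0,0,-0.0025,0],[0,0,0,-0.0025,0],[0,0,0,-0.0025,0]]'; python3 -m crank '[[0,0,0,-0.0025,0],[0,0,0,-0.0025,0],[0,0,0,-0.0025,0],[0,0,0,-0.0025,0],[0,0,0,-0.0025,0]]'; python3 -m crank '[[0,0,0,-0.0025,0],[0,0,0,-0.0025,0],[0,0,0,-0.0025,0],[0,0,0,-0.0025,0],[0,0,0,-0.0025,0]]'; python3 need.py
```

```text
t: 19.2
tcp_pos: [0.4939, -0.103, 0.0789]
tool_rot: [0.494, 0.504, -0.494, 0.507]
force: [-0.9, -7.6, 4.3]
finger_gap: 0.004
t: 19.7
tcp_pos: [0.4937, -0.0905, 0.0789]
tool_rot: [0.494, 0.504, -0.494, 0.507]
force: [-0.3, -7.2, 4.0]
finger_gap: -0.001
t: 20.2
tcp_pos: [0.4935, -0.0779, 0.0789]
tool_rot: [0.494, 0.504, -0.494, 0.507]
force: [-0.7, -6.9, 3.8]
finger_gap: -0.004
t: 20.7
tcp_pos: [0.4932, -0.0654, 0.0789]
tool_rot: [0.494, 0.504, -0.494, 0.507]
force: [-0.9, -8.0, 4.1]
finger_gap: -0.001
t 20.7 [ 0.4932 -0.0654  0.0789] F [-0.91 -7.95  4.14] gap -0.0009213522654501731 head -88.7 tilt [ 0.0024 -0.0023 -1.    ]
```

```bash
cat > g.py <<'E'
import sys
from station import manip
f=-manip.sense()["force"][1]
if f>9.5: print("GUARD: contact",f); sys.exit(1)
E
python3 -m crank '[[0,0,0,-0.0025,0],[0,0,0,-0.0025,0],[0,0,0,-0.0025,0],[0,0,0,-0.0025,0],[0,0,0,-0.002,0]]' && python3 g.py && python3 -m crank '[[0,0,0,-0.001,0],[0,0,0,-0.001,0],[0,0,0,-0.0005,0],[0,0,0,-0.0005,0],[0,0,0,-0.0005,0]]' && python3 g.py && python3 -m crank '[[0,0,0,-0.0005,0],[0,0,0,-0.0005,0],[0,0,0,-0.0005,0],[0,0,0,-0.0005,0],[0,0,0,-0.0005,0]]' ; python3 need.py
```

```text
t: 21.2
tcp_pos: [0.493, -0.0533, 0.0789]
tool_rot: [0.494, 0.504, -0.494, 0.507]
force: [0.2, -6.0, 4.6]
finger_gap: -0.003
t: 21.7
tcp_pos: [0.4929, -0.0497, 0.0789]
tool_rot: [0.494, 0.505, -0.494, 0.507]
force: [-0.6, -6.5, 4.0]
finger_gap: 0.0
t: 22.2
tcp_pos: [0.4928, -0.0472, 0.0789]
tool_rot: [0.494, 0.504, -0.494, 0.507]
force: [-1.1, -6.7, 3.9]
finger_gap: -0.001
t 22.2 [ 0.4928 -0.0472  0.0789] F [-1.14 -6.67  3.92] gap -0.0009987077987539316 head -88.71 tilt [ 0.0025 -0.0019 -1.    ]
```

Travel is about 109 mm. From here I push in 2.5 mm calls, checking the force between calls.

```bash
python3 g.py && python3 -m crank '[[0,0,0,-0.0005,0],[0,0,0,-0.0005,0],[0,0,0,-0.0005,0],[0,0,0,-0.0005,0],[0,0,0,-0.0005,0]]' && python3 g.py && python3 -m crank '[[0,0,0,-0.0005,0],[0,0,0,-0.0005,0],[0,0,0,-0.0005,0],[0,0,0,-0.0005,0],[0,0,0,-0.0005,0]]' && python3 g.py && python3 -m crank '[[0,0,0,-0.0005,0],[0,0,0,-0.0005,0],[0,0,0,-0.0005,0],[0,0,0,-0.0005,0],[0,0,0,-0.0005,0]]' && python3 g.py && python3 -m crank '[[0,0,0,-0.0005,0],[0,0,0,-0.0005,0],[0,0,0,-0.0005,0],[0,0,0,-0.0005,0],[0,0,0,-0.0005,0]]' ; python3 need.py
```

```text
t: 22.7
tcp_pos: [0.4928, -0.0447, 0.0789]
tool_rot: [0.495, 0.505, -0.494, 0.507]
force: [-0.6, -6.3, 3.9]
finger_gap: 0.001
t: 23.2
tcp_pos: [0.4927, -0.0422, 0.0789]
tool_rot: [0.495, 0.504, -0.494, 0.507]
force: [0.6, -6.8, 4.2]
finger_gap: 0.001
t: 23.7
tcp_pos: [0.4927, -0.0397, 0.0789]
tool_rot: [0.494, 0.505, -0.494, 0.507]
force: [-0.6, -5.4, 4.2]
finger_gap: -0.003
t: 24.2
tcp_pos: [0.4926, -0.0372, 0.0789]
tool_rot: [0.495, 0.504, -0.494, 0.507]
force: [-0.2, -7.1, 5.2]
finger_gap: -0.001
t 24.2 [ 0.4926 -0.0372  0.0789] F [-0.25 -7.07  5.24] gap -0.0008185966446001676 head -88.72 tilt [ 0.0025 -0.0018 -1.    ]
```

```bash
python3 g.py && python3 -m crank '[[0,0,0,-0.0005,0],[0,0,0,-0.0005,0],[0,0,0,-0.0005,0],[0,0,0,-0.0005,0],[0,0,0,-0.0005,0]]' && python3 g.py && python3 -m crank '[[0,0,0,-0.0005,0],[0,0,0,-0.0005,0],[0,0,0,-0.0005,0],[0,0,0,-0.0005,0],[0,0,0,-0.0005,0]]' && python3 g.py && python3 -m crank '[[0,0,0,-0.0005,0],[0,0,0,-0.0005,0],[0,0,0,-0.0005,0],[0,0,0,-0.0005,0],[0,0,0,-0.0005,0]]' && python3 g.py && python3 -m crank '[[0,0,0,-0.0005,0],[0,0,0,-0.0005,0],[0,0,0,-0.0005,0],[0,0,0,-0.0005,0],[0,0,0,-0.0005,0]]' ; python3 need.py
```

```text
t: 24.7
tcp_pos: [0.4926, -0.0347, 0.0789]
tool_rot: [0.495, 0.504, -0.494, 0.507]
force: [0.2, -6.8, 4.5]
finger_gap: 0.002
t: 25.2
tcp_pos: [0.4925, -0.0322, 0.0789]
tool_rot: [0.495, 0.505, -0.494, 0.507]
force: [-1.0, -7.0, 4.1]
finger_gap: -0.001
t: 25.7
tcp_pos: [0.4925, -0.0296, 0.0789]
tool_rot: [0.495, 0.504, -0.494, 0.507]
force: [-0.4, -6.1, 3.9]
finger_gap: 0.001
t: 26.2
tcp_pos: [0.4924, -0.0272, 0.0789]
tool_rot: [0.495, 0.504, -0.494, 0.507]
force: [-0.3, -6.0, 4.7]
finger_gap: -0.0
t 26.2 [ 0.4924 -0.0272  0.0789] F [-0.27 -5.97  4.69] gap -1.4152955355710944e-05 head -88.72 tilt [ 0.0025 -0.0018 -1.    ]
```

```bash
python3 g.py && python3 -m crank '[[0,0,0,-0.0005,0],[0,0,0,-0.0005,0],[0,0,0,-0.0005,0],[0,0,0,-0.0005,0],[0,0,0,-0.0005,0]]' && python3 g.py && python3 -m crank '[[0,0,0,-0.0005,0],[0,0,0,-0.0005,0],[0,0,0,-0.0005,0],[0,0,0,-0.0005,0],[0,0,0,-0.0005,0]]' && python3 g.py && python3 -m crank '[[0,0,0,-0.0005,0],[0,0,0,-0.0005,0],[0,0,0,-0.0005,0],[0,0,0,-0.0005,0],[0,0,0,-0.0005,0]]' && python3 g.py && python3 -m crank '[[0,0,0,-0.0005,0],[0,0,0,-0.0005,0],[0,0,0,-0.0005,0],[0,0,0,-0.0005,0],[0,0,0,-0.0005,0]]' ; python3 need.py
```

```text
t: 26.7
tcp_pos: [0.4924, -0.0246, 0.0789]
tool_rot: [0.495, 0.505, -0.494, 0.507]
force: [0.5, -6.6, 4.7]
finger_gap: -0.005
t: 27.2
tcp_pos: [0.4923, -0.0222, 0.0789]
tool_rot: [0.495, 0.504, -0.494, 0.507]
force: [-0.4, -7.0, 5.6]
finger_gap: 0.001
t: 27.7
tcp_pos: [0.4923, -0.0196, 0.0789]
tool_rot: [0.495, 0.505, -0.494, 0.507]
force: [0.4, -6.1, 4.6]
finger_gap: 0.004
t: 28.2
tcp_pos: [0.4922, -0.0171, 0.0789]
tool_rot: [0.495, 0.505, -0.494, 0.507]
force: [-0.7, -7.3, 5.2]
finger_gap: -0.001
t 28.2 [ 0.4922 -0.0171  0.0789] F [-0.73 -7.34  5.17] gap -0.0007933730472236546 head -88.72 tilt [ 0.0025 -0.0017 -1.    ]
```

```bash
python3 g.py && python3 -m crank '[[0,0,0,-0.0005,0],[0,0,0,-0.0005,0],[0,0,0,-0.0005,0],[0,0,0,-0.0005,0],[0,0,0,-0.0005,0]]' && python3 g.py && python3 -m crank '[[0,0,0,-0.0005,0],[0,0,0,-0.0005,0],[0,0,0,-0.0005,0],[0,0,0,-0.0005,0],[0,0,0,-0.0005,0]]' && python3 g.py && python3 -m crank '[[0,0,0,-0.0005,0],[0,0,0,-0.0005,0],[0,0,0,-0.0005,0],[0,0,0,-0.0005,0],[0,0,0,-0.0005,0]]' && python3 g.py && python3 -m crank '[[0,0,0,-0.0005,0],[0,0,0,-0.0005,0],[0,0,0,-0.0005,0],[0,0,0,-0.0005,0],[0,0,0,-0.0005,0]]' ; python3 need.py
```

```text
t: 28.7
tcp_pos: [0.4921, -0.0146, 0.0789]
tool_rot: [0.495, 0.505, -0.494, 0.507]
force: [-0.1, -6.6, 4.5]
finger_gap: -0.0
t: 29.2
tcp_pos: [0.4921, -0.0122, 0.0789]
tool_rot: [0.495, 0.505, -0.494, 0.507]
force: [0.2, -6.6, 5.0]
finger_gap: -0.004
t: 29.7
tcp_pos: [0.4921, -0.0097, 0.0789]
tool_rot: [0.494, 0.504, -0.494, 0.507]
force: [1.0, -7.4, 5.5]
finger_gap: 0.001
t: 30.2
tcp_pos: [0.492, -0.0074, 0.0789]
tool_rot: [0.494, 0.504, -0.494, 0.507]
force: [1.2, -8.0, 4.3]
finger_gap: 0.002
t 30.2 [ 0.492  -0.0074  0.0789] F [ 1.18 -8.    4.29] gap 0.0021246153755045687 head -88.69 tilt [ 0.0026 -0.0022 -1.    ]
```

Force is edging up, so I'm going in smaller steps.

```bash
python3 -m crank '[[0,0,0,-0.0005,0],[0,0,0,-0.0005,0],[0,0,0,0,0]]' && python3 g.py && python3 -m crank '[[0,0,0,-0.0005,0],[0,0,0,-0.0005,0],[0,0,0,0,0]]'
```

```text
t: 30.5
tcp_pos: [0.4921, -0.007, 0.0789]
tool_rot: [0.494, 0.504, -0.494, 0.507]
force: [0.2, -10.2, 4.1]
finger_gap: 0.002
GUARD: contact 10.23777212605728
```

```bash
python3 -m crank '[[0,0,0,-0.0005,0],[0,0,0,0,0]]'; python3 -m crank '[[0,0,0,-0.0005,0],[0,0,0,0,0]]'
```

```text
t: 30.7
tcp_pos: [0.4921, -0.0068, 0.0789]
tool_rot: [0.494, 0.504, -0.494, 0.507]
force: [0.4, -10.7, 4.4]
finger_gap: -0.003
t: 30.9
tcp_pos: [0.4921, -0.0066, 0.079]
tool_rot: [0.494, 0.504, -0.494, 0.508]
force: [-0.7, -11.6, 3.4]
finger_gap: -0.003
```

```bash
python3 -m crank '[[0,0,0,-0.0005,0],[0,0,0,0,0]]'; python3 -m crank '[[0,0,0,-0.0005,0],[0,0,0,0,0],[0,0,0,0,0]]'
```

```text
t: 31.1
tcp_pos: [0.4921, -0.0062, 0.0789]
tool_rot: [0.494, 0.504, -0.494, 0.508]
force: [-0.9, -11.8, 4.4]
finger_gap: -0.005
t: 31.4
tcp_pos: [0.4921, -0.0061, 0.079]
tool_rot: [0.493, 0.504, -0.494, 0.508]
force: [-1.0, -14.4, 4.1]
finger_gap: 0.003
```

About 7 N over the running force at roughly 150 mm of travel, so it is seated. Backing off.

```bash
python3 -m crank '[[0,0,0,0.001,0],[0,0,0,0.001,0],[0,0,0,0.001,0],[0,0,0,0.001,0],[0,0,0,0.002,0]]'; python3 -m crank '[[0,0,0,0.005,0],[0,0,0,0.01,0],[0,0,0,0.01,0],[0,0,0,0,0],[0,0,0,0,0]]'; python3 need.py
python3 - <<'E'
from h import *
for n in ("side","top","wrist"):
    d=grab(n); cv2.imwrite(f"pics/f_{n}.png",d["image"])
    P=cloud(d); m=(P[...,2]>.102)&(P[...,2]<.116)&(abs(P[...,0]-.49)<.06)&(abs(P[...,1]-.01)<.025); q=P[m]
    print(n,len(q),cv2.minAreaRect((q[:,:2]*1000).astype(np.float32)) if len(q)>5 else 0)
E
```

```text
t: 31.9
tcp_pos: [0.4902, -0.0083, 0.0781]
tool_rot: [0.495, 0.506, -0.495, 0.505]
force: [-0.5, 0.1, -0.1]
finger_gap: -0.002
t: 32.4
tcp_pos: [0.4912, -0.0346, 0.0781]
tool_rot: [0.495, 0.505, -0.495, 0.505]
force: [0.3, 0.5, 0.6]
finger_gap: 0.002
t 32.4 [ 0.4912 -0.0346  0.0781] F [0.3  0.51 0.61] gap 0.0016787221003773235 head -88.81 tilt [-6.e-04  4.e-04 -1.e+00]
side 198 ((491.3601379394531, 4.1511640548706055), (11.416390419006348, 83.21115112304688), 89.43167114257812)
top 26 ((494.5805969238281, 6.756479263305664), (2.2261905670166016, 35.14349365234375), 73.36688995361328)
wrist 3837 ((491.3536071777344, 9.370536804199219), (83.93305969238281, 12.239940643310547), 0.8973416090011597)
```

View pics/f_side.png

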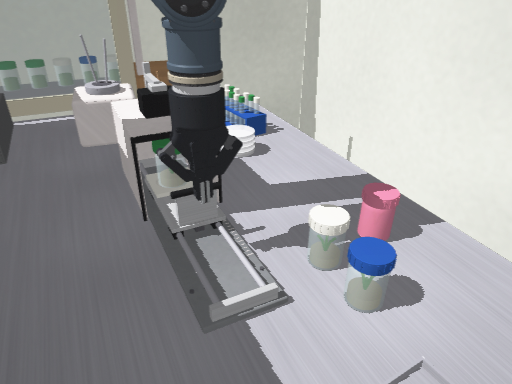

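View pics/f_wrist.png

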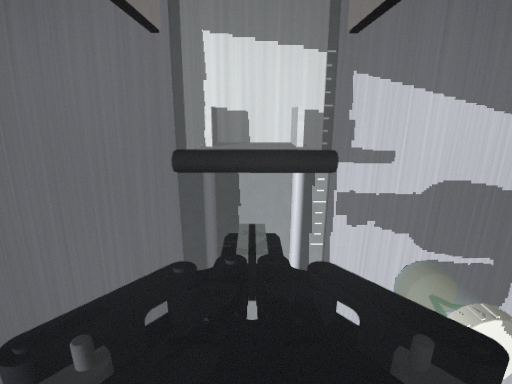

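```bash
python3 -m crank '[[0,-0.01,0,0.03,0],[0,-0.03,0,0.04,0],[0,-0.04,0,0.04,0],[0,-0.03,0,0.04,0],[0,0,0,0.04,0]]'; python3 -m crank '[[0,0,0,0.02,0],[0,0,0,0,0],[0,0,0,0,0]]'
python3 - <<'E'
from h import *
d=grab("wrist"); cv2.imwrite("pics/g_wrist.png",d["image"]); P=cloud(d); m=(P[...,2]>.102)&(P[...,2]<.116)&(abs(P[...,0]-.49)<.06)&(abs(P[...,1]-.01)<.025); q=P[m]
print(len(q),cv2.minAreaRect((q[:,:2]*1000).astype(np.float32)) if len(q)>5 else 0)
d=grab("side"); P=cloud(d); im=d["image"]; cv2.imwrite("pics/g_side.png",cv2.resize(im[80:240,100:300],None,fx=3.5,fy=3.5,interpolation=2))
hsv=cv2.cvtColor(im,cv2.COLOR_BGR2HSV); m=cv2.inRange(hsv,(50,100,20),(80,255,255))>0
m&=(abs(P[...,0]-.49)<.06)&(abs(P[...,1]-.16)<.06); q=P[m]; print("lid",len(q),np.nanpercentile(q,[1,50,99],axis=0).round(4))
d=grab("top"); P=cloud(d); hsv=cv2.cvtColor(d["image"],cv2.COLOR_BGR2HSV)
m=cv2.inRange(hsv,(105,100,40),(130,255,255))>0; q=P[m&(P[...,2]>.085)&(abs(P[...,0]-.66)<.05)]; print("blue",cv2.minEnclosingCircle((q[:,:2]*1000).astype(np.float32)))
m=(P[...,2]>.085)&(P[...,2]<.1)&(abs(P[...,0]-.662)<.045)&(abs(P[...,1]+.131)<.045); q=P[m]; print("white",cv2.minEnclosingCircle((q[:,:2]*1000).astype(np.float32)))
E
```

```text
t: 33.05
tcp_pos: [0.4981, -0.2223, 0.1882]
tool_rot: [0.495, 0.502, -0.494, 0.509]
force: [1.4, -0.3, -0.0]
finger_gap: -0.001
t: 33.35
tcp_pos: [0.4949, -0.238, 0.1825]
tool_rot: [0.495, 0.507, -0.494, 0.504]
force: [0.4, -0.5, -0.6]
finger_gap: -0.002
0 0
lid 515 [[0.4573 0.1246 0.1193]
 [0.4836 0.1362 0.1351]
 [0.5151 0.165  0.1387]]
blue ((663.8358154296875, -227.5798797607422), 31.72954559326172)
white ((662.1397094726562, -131.537841796875), 31.693206787109375)
```

View pics/g_side.png

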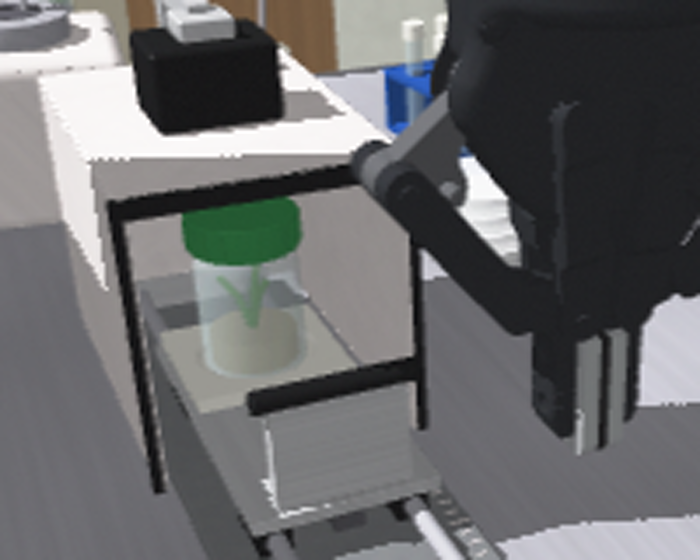

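The side crop shows the green-lidded jar upright in the nest inside the hood, around (245,290). The handle bar is outside at (335,385) and the gripper is clear. White and blue haven't moved. Handing in.

```bash
python3 -c "
from station import manip
print(manip.sense()['force'],manip.sense()['qd'].round(3)); manip.sign_off()"
```

```text
[ 0.38441024 -0.27630945 -0.44636299] [-0.    -0.004 -0.008 -0.004 -0.002 -0.001]
the job is handed in; nothing more can be done
```

I stood the green-lidded jar in the nest and pushed the sled about 149 mm to its end stop. I then let go, moved the arm clear, and handed the job in at about 33.5 s of the 61 s allowed. No verdict is reported.

- **Grasp:** the first try closed above the lid without touching the jar. I opened, went 31 mm lower and gripped the lid properly.
- **Placing:** the jar touched down at the expected height. With the fingers open, the lid top read 0.138 m and its centre was within 1 mm of the nest's.
- **Sled:** it broke free at 10.5 N or somewhat more, then ran under about 6 to 8 N. Near the stop I moved it at about 5 mm/s, and seated it with about 7 N over the running force (peak wrist reading 14.4 N).
- **Last checks:** the jar looks upright in the nest inside the hood. White and blue moved less than 1 mm. The gripper was well clear of the sled.
- **Not seen directly:** the switch pin is out of sight. That it is pressed in rests on the force rising steadily against the buffer and on the handle's position, which puts the sled within about 1 mm of the buffer. The handle read about 1 mm further back after release than under load, which matches the buffer easing off.
- **Disagreed:** the side camera put the handle about 5 mm behind the wrist camera's reading. I trusted the wrist camera because the start position came from it too. A last wrist-camera check of the handle, taken after moving the arm clear, found nothing, so the travel figure rests on the view before that.

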